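Pack the label applicator's spare-parts kit

ROBOT

A 7-joint arm with a two-finger parallel gripper is mounted at the origin on the work surface. World frame = base frame: x ahead of the robot, y to its left, z up, the work surface at z = 0. Lengths are in m, angles in rad, forces in N, time in s.
With the tool pointing down it reaches from about 0.375 to 0.925 m from the base axis. Payload 3.1 kg.
Tool frame: the origin (TCP) lies midway between the tips of the shut fingers; the grasp point (between the pads) lies behind it (bot.grip_point_offset is the z of the grasp point in the tool frame, in m); z points along the fingers, y is the line along which they close (so a half turn about z gives the same grasp; the last joint's range is limited). The gripper opens to 85 mm and grips with 20 to 120 N. Pads are 22 mm wide; open, the fingers measure 114 mm over their backs; the gripper's body (76 mm by 85 mm) begins 54 mm behind the grasp point. The pads swing forward as they close: fully open they stand 13 mm farther back than shut.
Start: joints at [-1.291, 0.383, 0.044, 1.598, -0.018, 1.161, -0.05], TCP at [0.24, 0.604, 0.231] pointing down, gripper open.
Joint ranges: [-2.61, 2.61], [-0.41, 2.15], [-1.48, 1.57], [0, 2.5], [-1.57, 4.71], [0.05, 1.97], [-2.85, 2.85]. Speed limits (rad/s): [2.79, 2.79, 3.14, 3.14, 3.14, 3.14, 3.14].

INTERFACE

Orientations are given as a unit quaternion [w, x, y, z].
In Python, from bench import bot, snapshot, finish_job, cut_out, spot_point gives the robot as it stands.
- The arm moves only by the tool carry_out, never from a script. Its argument "plan" is one flat list of numbers, 5 for each row, row after row: the shift along the world's x, y, z in units of 0.02 m (1.0 is 0.02 m), then the turn about the world's z in units of 8 degrees (1.0 is 8 degrees), then the opening, from 0 (shut) to 1 (fully open). In form: [dx, dy, dz, turn, grip, dx, dy, dz, turn, grip, ...]. A call has 1 to 20 rows; each row shifts and turns the commanded pose from where the row before left it; what a row does not reach is not made up. A row lasts 1/8 s, in which the tool goes at most 62.5 mm and 10.7 degrees, less where a joint would pass 70% of its speed; a pose out of reach is approached as far as the arm can. A call with a number of a shift or a turn outside -1 to 1 is refused whole. A call with a gripper value outside its range is refused whole. The fingers move at their own pace and stop on an object; "squeeze" is the grip in N (left out, the last holds). Time passes only in rows, so rows that do not move let the fingers close. It gives the time, the measured TCP pose, the force, the opening and the grip force at its end, in the units of the state.
- bot.observe(): the state, without advancing time (a new reading comes with each control period).
- snapshot(name): name is "scene" or "side" or "wrist"; returns a dict with "pixels" (480x640x3 uint8, red, green, blue), "fx", "fy", "cx", "cy" (pixels), "k1" (the pictures are not rectified: a ray, as slopes to the right and down, at radius r is drawn at 1 + k1 r^2 times it, then the intrinsics apply), "eye" and "attitude" of the camera in the world; the wrist camera has in their place "T_tool_cam" (4x4, takes a point from camera to tool coordinates, whose origin is the TCP and whose axes are the flange's). Camera axes: x right, y down, z forward; pixel columns grow to the right and rows downward; lengths in m; the calibration is good to about 2 mm. A picture is of the moment at which its call begins: read the wrist's pose just before it. There is no depth.
- finish_job(): hands the job in; it is judged then, once.
Trained networks look in a picture, given as the dict that the camera call returned (one of the last four; its "shot" number tells which), for a name from the list of things; names that differ only in an ending like _2 or _b are one class to them, and where a whole thing is asked for, a point or a joint stands for the part that bears it (a point fixed in the world has none). Each returns a list of dicts, best first, with "confidence" (0 to 1); they miss things now and then, are a little off and sometimes report something else, mostly with a low value. They report only what shows in the picture. A call takes as long as a camera call. They do not tell look-alikes from the thing itself.
- cut_out(picture, label): "region" (480x640 bool, what is visible of it) and "centre" ([row, column] in pixels, amid what is visible of it).
- spot_point(picture, label): "centre" ([row, column] in pixels: a listed point, or the origin of a listed thing).
The state is a dict: "time_s": time; "q": joint angles; "joint_velocities": joint speeds; "tau": joint torques, N m; "tool_pos": TCP position; "tcp_rot": TCP orientation; "wrist_force": force on the tool from outside, world axes, zero at the start; "wrist_torque": the same for the moment, N m; "gripper_width": finger opening in m; "finger_force": force on a finger pad.
Only numpy, scipy, OpenCV 4.12 (cv2) and the standard library are available. Lean on these libraries where they do the work, as an engineer would, in place of code of your own. Each camera call takes 0.05 s, during which the arm holds its last target. There are 200 camera calls.

TASK

Pack the spare-parts kit for the label applicator: put the roll of labels in the blue bin of the kit tray, the black knob in the yellow bin, the aluminium collar in the green bin and the black roller in the white bin. Set each one down in the middle of its bin, where the ring is painted, flat on the bin's floor and the same way up as it is now. The red knob and the brass collar are not part of the kit: leave them where they are.

Things in the scene. Friction and masses are not known exactly. Their poses are not given: they have to be found in the camera images.
- knob_black: Black six-lobed clamping knob standing on its steel foot, lobes up: 42 mm across the lobes, 34 mm tall, foot 26 mm diameter and 10 mm high, lobes from 11 to 33 mm height. Origin: centre of the underside; z up. About 60 g, loose. Part of the kit.
- collar_aluminium: Silver-grey aluminium shaft collar lying flat: plain ring, 44 mm outer and 20 mm inner diameter, 22 mm high. Origin: centre of the underside, on the ring's axis; z up. About 100 g, loose. Part of the kit.
- roller: Roller cartridge lying on the table: black rubber roller, 33 mm diameter and 58 mm long, its axis 18 mm high, between two square white end plates (36 x 36 mm, 6 mm thick) on which it rests and so does not roll; 70 mm long in all. Origin: centre of the underside; x along the roller's axis, z up. Take it across the rubber. About 140 g, loose. Part of the kit.
- label_roll: Cream-coloured roll of labels with a dark core, standing on end: solid cylinder, 46 mm diameter, 38 mm tall. Origin: centre of the underside; z up. About 90 g, loose. Part of the kit.
- knob_red: Red six-lobed clamping knob standing on its steel foot, lobes up: 42 mm across the lobes, 34 mm tall, foot 26 mm diameter and 10 mm high, lobes from 11 to 33 mm height. Origin: centre of the underside; z up. Loose. Look-alike, not part of the kit: stays where it is.
- collar_brass: Yellow brass shaft collar lying flat: plain ring, 44 mm outer and 20 mm inner diameter, 22 mm high. Origin: centre of the underside, on the ring's axis; z up. Loose. Look-alike, not part of the kit: stays where it is.
- bin_blue: Blue bin, fixed: open square, 100 x 100 mm, walls 3 mm thick, rim 12 mm and inner floor 3 mm above its underside, a white ring of 54 mm painted in the middle of the floor. Origin: centre of the underside (5 mm above the table); x, y along its sides, z up. The four bins stand two by two, 102 mm apart, in a grey kit tray (214 mm square, rim 14 mm high); which is where changes.
- bin_yellow: Yellow bin, fixed: open square, 100 x 100 mm, walls 3 mm thick, rim 12 mm and inner floor 3 mm above its underside, a black ring of 54 mm painted in the middle of the floor. Origin: centre of the underside (5 mm above the table); x, y along its sides, z up. The four bins stand two by two, 102 mm apart, in a grey kit tray (214 mm square, rim 14 mm high); which is where changes.
- bin_green: Green bin, fixed: open square, 100 x 100 mm, walls 3 mm thick, rim 12 mm and inner floor 3 mm above its underside, a white ring of 54 mm painted in the middle of the floor. Origin: centre of the underside (5 mm above the table); x, y along its sides, z up. The four bins stand two by two, 102 mm apart, in a grey kit tray (214 mm square, rim 14 mm high); which is where changes.
- bin_white: White bin, fixed: open square, 100 x 100 mm, walls 3 mm thick, rim 12 mm and inner floor 3 mm above its underside, a black ring of 54 mm painted in the middle of the floor. Origin: centre of the underside (5 mm above the table); x, y along its sides, z up. The four bins stand two by two, 102 mm apart, in a grey kit tray (214 mm square, rim 14 mm high); which is where changes.
Not all that is in view belongs to the job. What is meant by the roller is not orange, and is the smaller of those in its own colour. What is shaped like the collar_aluminium but pink or purple is not meant.

How it is judged:
At the end, for the whole second after the job is handed in: Label roll in blue bin, black knob in yellow, aluminium collar in green, roller in white: centre within 15 mm of the bin's centre, underside within 4 mm of its floor, upright within 0.12 rad, at rest; red knob and brass collar within 20 mm of where they started (horizontal distance between knob_black and bin_yellow below 0.015 m and z of knob_black in the frame of bin_yellow between -0.001 and 0.007 m and angle between each of knob_black, collar_aluminium, roller, label_roll's own z axis and vertical below 0.12 rad and linear speed of each of knob_black, collar_aluminium, roller, label_roll below 0.02 m/s and angular speed of each of knob_black, collar_aluminium, roller, label_roll below 0.2 rad/s and horizontal distance between collar_aluminium and bin_green below 0.015 m and z of collar_aluminium in the frame of bin_green between -0.001 and 0.007 m and horizontal distance between roller and bin_white below 0.015 m and z of roller in the frame of bin_white between -0.001 and 0.007 m and horizontal distance between label_roll and bin_blue below 0.015 m and z of label_roll in the frame of bin_blue between -0.001 and 0.007 m and distance of each of knob_red, collar_brass from where it was at the start of the episode below 0.02 m); the robot touches nothing.
It fails at once if the red knob is moved by more than 20 mm (distance of knob_red from where it was at the start of the episode above 0.02 m).
It fails at once if the brass collar is moved by more than 20 mm (distance of collar_brass from where it was at the start of the episode above 0.02 m).
It also fails if it takes over 106 s, if anything falls off the work surface, if the arm or the gripper's body presses on something with over 40 N, if the wrist force passes 120 N, or if a joint passes its speed limit or range.

## Working session

There is one attempt and no reset: what is moved stays moved. The work goes in short steps, Python scripts to look and compute and a tool call to move; the robot and the scene stay as the last step left them, time stands still between calls to the robot, and variables do not carry over. Pictures are saved under pics/ and viewed, at most 14 in all, crops included, and the job is handed in when it is done.

Besides the shell and the picture viewer there is one more tool, called after ">>>" in YAML: its name, and indented under it one key for each argument. carry_out: Moves the arm, as the interface text tells. Shifts and turns lie within -1 to 1; 1 stands for 0.02 m of shift or 8 degrees of turn. Its arguments: {"type":"object","properties":{"plan":{"type":"array"},"squeeze":{"type":"number"}},"required":["plan"]}

```bash
mkdir -p pics; cat > h.py <<'E'
import numpy as np, cv2
from scipy.spatial.transform import Rotation as R
from bench import bot, snapshot, finish_job, cut_out, spot_point
def rot(q): return R.from_quat([q[1],q[2],q[3],q[0]]).as_matrix()
def cam(p,st):
    if 'T_tool_cam' in p:
        T=np.eye(4);T[:3,:3]=rot(st['tcp_rot']);T[:3,3]=st['tool_pos'];T=T@np.array(p['T_tool_cam']);return T[:3,:3],T[:3,3]
    a=np.array(p['attitude']); return (a if a.shape==(3,3) else rot(a)),np.array(p['eye'])
def shot(n):
    st=bot.observe(); p=snapshot(n); return p,cam(p,st)
def world(p,C,rc,z):
    x=(rc[1]-p['cx'])/p['fx'];y=(rc[0]-p['cy'])/p['fy']
    d=np.array([x,y]);u=d.copy()
    for _ in range(20): u=d/(1+p['k1']*(u@u))
    r=C[0]@np.array([u[0],u[1],1]); return (C[1]+r*(z-C[1][2])/r[2])
def save(p,n): cv2.imwrite('pics/'+n+'.png',p['pixels'][:,:,::-1])
H=dict(knob_black=0,collar_aluminium=0,roller=0,label_roll=0,knob_red=0,collar_brass=0,bin_blue=.005,bin_yellow=.005,bin_green=.005,bin_white=.005)
E
python3 - <<'E'
from h import *
for n in ['scene','side']:
    p,C=shot(n); save(p,n+'0'); print(n,C[1])
    for l in H:
        for d in spot_point(p,l)[:4]:
            print(l,round(d['confidence'],2),np.round(d['centre']),np.round(world(p,C,d['centre'],H[l])[:2],3))
p,C=shot('wrist'); save(p,'wrist0')
print(bot.grip_point_offset,bot.observe())
E
```

```text
scene [ 1.15734553 -0.82403821  0.94940959]
knob_black 0.54 [187. 424.] [0.516 0.402]
collar_aluminium 0.83 [282. 242.] [ 0.404 -0.279]
collar_aluminium 0.6 [261. 264.] [ 0.389 -0.188]
collar_aluminium 0.6 [284. 206.] [ 0.344 -0.349]
roller 0.93 [327. 160.] [ 0.373 -0.514]
roller 0.74 [330. 235.] [ 0.513 -0.397]
roller 0.65 [367. 199.] [ 0.533 -0.52 ]
label_roll 0.81 [322. 308.] [ 0.622 -0.259]
label_roll 0.26 [190. 374.] [0.407 0.279]
knob_red 0.52 [217. 424.] [0.605 0.269]
collar_brass 0.43 [190. 373.] [0.407 0.275]
bin_blue 0.62 [262. 342.] [ 0.552 -0.052]
bin_blue 0.4 [192. 374.] [0.418 0.265]
bin_yellow 0.85 [279. 374.] [ 0.654 -0.043]
bin_green 0.85 [256. 392.] [0.635 0.06 ]
bin_white 0.74 [244. 358.] [0.535 0.036]
bin_white 0.16 [260. 395.] [0.652 0.052]
side [ 0.13061575 -0.92153436  0.69936065]
knob_black 0.48 [166. 266.] [0.516 0.4  ]
collar_aluminium 0.97 [340. 298.] [ 0.338 -0.338]
collar_aluminium 0.62 [312. 322.] [ 0.413 -0.288]
collar_aluminium 0.52 [289. 294.] [ 0.385 -0.197]
collar_aluminium 0.49 [217. 314.] [0.542 0.053]
roller 0.89 [376. 434.] [ 0.533 -0.519]
rolle
[... 433 characters left out ...]
 0.04392366,  1.59791384, -0.01790378,
        1.16121222, -0.04991514]), 'joint_velocities': array([-7.48554371e-04,  6.49662833e-04,  1.04360955e-03, -1.49537011e-03,
        3.89818652e-05,  1.95165027e-04, -8.67278674e-04]), 'tau': array([ 1.79157416e-05, -4.33442581e+01,  1.02299597e+00, -2.49920923e+01,
        1.04984664e-02,  1.75137498e-03,  4.23830954e-06]), 'tool_pos': array([0.23975372, 0.60415818, 0.23126277]), 'tcp_rot': array([-1.10630046e-05,  1.87770407e-01,  9.82212947e-01, -1.92639960e-05]), 'wrist_force': array([-0.28450429,  0.06773755,  0.20264729]), 'wrist_torque': array([ 0.0072579 , -0.01773449,  0.00631084]), 'finger_force': 0.0, 'gripper_width': 0.0853670645470294}
```

View pictures.

View pics/scene0.png

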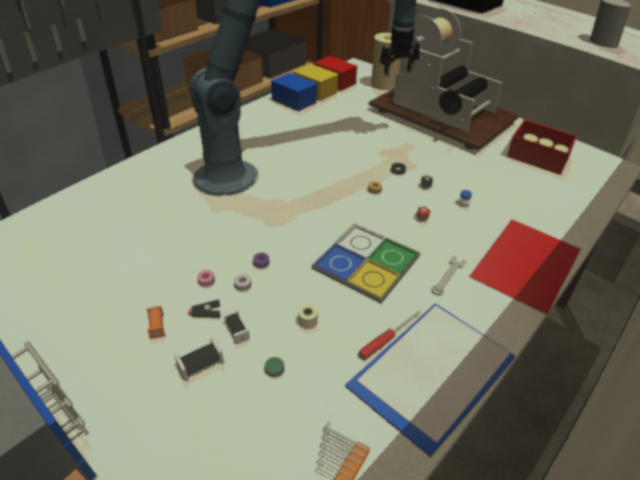

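View pics/side0.png

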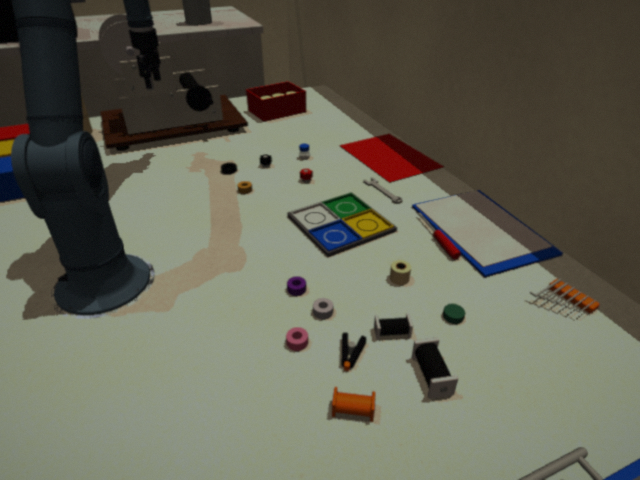

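>>> carry_out:
  plan: [0.98, -0.72, -0.1, 0, 0.9, 0.98, -0.72, -0.1, 0, 0.9, 0.98, -0.72, -0.1, 0, 0.9, 0.98, -0.72, -0.1, 0, 0.9, 0.98, -0.72, -0.1, 0, 0.9, 0.98, -0.72, -0.1, 0, 0.9, 0.98, -0.72, -0.1, 0, 0.9, 0.98, -0.72, -0.1, 0, 0.9, 0.98, -0.72, -0.1, 0, 0.9, 0.98, -0.72, -0.1, 0, 0.9, 0.98, -0.72, -0.1, 0, 0.9, 0.98, -0.72, -0.1, 0, 0.9, 0.98, -0.72, -0.1, 0, 0.9, 0.98, -0.72, -0.1, 0, 0.9, 0, 0, 0, 0, 0.9, 0, 0, 0, 0, 0.9]
  squeeze: 40

```text
time_s: 3.15
tool_pos: [0.5131, 0.4037, 0.2033]
tcp_rot: [-0.001, 0.187, 0.982, 0.0]
wrist_force: [-0.2, 0.9, 0.4]
gripper_width: 0.077
finger_force: 0.0
```

```bash
cat >> h.py <<'E'
def look(name,labels,conf=.3):
    p,C=shot('wrist'); save(p,name); st=bot.observe(); T=rot(st['tcp_rot'])
    print('t',st['time_s'],'tcp',np.round(st['tool_pos'],4),'closing dir deg',round(np.degrees(np.arctan2(T[1,1],T[0,1])),1))
    for l in labels:
        for d in spot_point(p,l):
            if d['confidence']>conf: print(l,round(d['confidence'],2),np.round(d['centre']),np.round(world(p,C,d['centre'],H[l])[:2],4))
    return p,C
E
python3 - <<'E'
from h import *
p,C=look('w1',['knob_black','knob_red','collar_brass'])
print(p['T_tool_cam'])
E
```

```text
t 3.2 tcp [0.5126 0.4042 0.2033] closing dir deg 68.5
knob_black 0.86 [223. 324.] [0.521  0.4038]
knob_black 0.52 [333. 230.] [0.6035 0.2535]
knob_red 0.69 [331. 230.] [0.6007 0.2541]
collar_brass 0.75 [174. 167.] [0.4142 0.2737]
[[ 5.27940825e-04 -9.56326054e-01 -2.92301556e-01  7.49737520e-02]
 [ 9.99998906e-01  9.08738066e-04 -1.16697853e-03 -3.16427717e-04]
 [ 1.38163753e-03 -2.92300620e-01  9.56325488e-01 -1.42713272e-01]
 [ 0.00000000e+00  0.00000000e+00  0.00000000e+00  1.00000000e+00]]
```

View pics/w1.png

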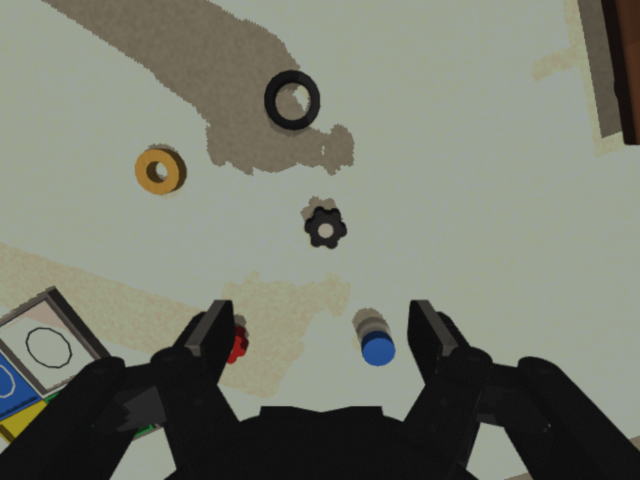

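```bash
cat >> h.py <<'E'
def cut(p,C,l,z,conf=.2):
    for d in cut_out(p,l):
        if d['confidence']>conf:
            m=d['region'].astype(np.uint8); (c,s,a)=cv2.minAreaRect(cv2.findNonZero(m)); M=cv2.moments(m,True)
            rc=(M['m01']/M['m00'],M['m10']/M['m00'])
            print('cut',l,round(d['confidence'],2),np.round(rc),'rect',np.round(c),np.round(s),round(a,1),'->',np.round(world(p,C,rc,z)[:2],4))
E
python3 - <<'E'
from h import *
p,C=shot('wrist')
cut(p,C,'knob_black',.03)
print(world(p,C,(228,325.5),.033))
E
```

```text
cut knob_black 0.66 [228. 325.] rect [325. 228.] [44. 39.] 68.2 -> [0.5185 0.4051]
[0.51821705 0.40606311 0.033     ]
```

>>> carry_out:
  plan: [0.3, 0.05, -1, 0, 0.85, 0, 0, -1, 0, 0.85, 0, 0, -1, 0, 0.85, 0, 0, -1, 0, 0.85, 0, 0, -1, 0, 0.85, 0, 0, -1, 0, 0.85, 0, 0, -1, 0, 0.85, 0, 0, -1, 0, 0.85, 0, 0, -1, 0, 0.85, 0, 0, -0.6, 0, 0.85, 0, 0, -0.3, 0, 0.85, 0, 0, 0, 0, 0.85, 0, 0, 0, 0, 0.85]

```text
time_s: 5.08
tool_pos: [0.5208, 0.4041, 0.0061]
tcp_rot: [0.001, 0.188, 0.982, 0.001]
wrist_force: [-0.0, -0.2, 0.0]
gripper_width: 0.0723
finger_force: 0.0
```

>>> carry_out:
  plan: [0, 0, 0, 0, 0.2, 0, 0, 0, 0, 0.2, 0, 0, 0, 0, 0.2, 0, 0, 0, 0, 0.2, 0, 0, 0, 0, 0.2, 0, 0, 0, 0, 0.2]
  squeeze: 40

```text
time_s: 5.82
tool_pos: [0.5209, 0.4042, 0.0062]
tcp_rot: [0.001, 0.188, 0.982, 0.001]
wrist_force: [-0.3, 0.1, 6.0]
gripper_width: 0.0404
finger_force: 40.5
```

>>> carry_out:
  plan: [0, 0, 1, 0, 0.2, 0, 0, 1, 0, 0.2, 0, 0, 1, 0, 0.2, 0, 0, 1, 0, 0.2, 0.28, -1, 1, 0, 0.2, 0.28, -1, 1, 0, 0.2, 0.28, -1, 1, 0, 0.2, 0.28, -1, 1, 0, 0.2, 0.28, -1, 1, 0, 0.2, 0.28, -1, 0, 0, 0.2, 0.28, -1, 0, 0, 0.2, 0.28, -1, 0, 0, 0.2, 0.28, -1, 0, 0, 0.2, 0.28, -1, 0, 0, 0.2, 0.28, -1, 0, 0, 0.2, 0.28, -1, 0, 0, 0.2, 0.28, -1, 0, 0, 0.2, 0.28, -1, 0, 0, 0.2, 0.28, -1, 0, 0, 0.2, 0.28, -1, 0, 0, 0.2]

```text
time_s: 8.32
tool_pos: [0.6101, 0.0822, 0.1853]
tcp_rot: [0.0, 0.188, 0.982, 0.0]
wrist_force: [0.2, -0.2, -0.8]
gripper_width: 0.0405
finger_force: 40.5
```

>>> carry_out:
  plan: [0.28, -1, 0, 0, 0.2, 0.28, -1, 0, 0, 0.2, 0.28, -1, 0, 0, 0.2, 0.28, -1, 0, 0, 0.2, 0.28, -1, 0, 0, 0.2, 0.28, -1, 0, 0, 0.2, 0.28, -0.8, 0, 0, 0.2, 0, 0, 0, 0, 0.2, 0, 0, 0, 0, 0.2]

```text
time_s: 9.45
tool_pos: [0.6489, -0.0513, 0.1851]
tcp_rot: [-0.0, 0.187, 0.982, 0.0]
wrist_force: [-0.2, 0.9, -1.2]
gripper_width: 0.0402
finger_force: 40.5
```

```bash
python3 - <<'E'
from h import *
B=['bin_blue','bin_yellow','bin_green','bin_white']
for b in B: H[b]=.008
p,C=look('w2',B)
E
```

```text
t 9.5 tcp [ 0.6489 -0.0508  0.1851] closing dir deg 68.5
bin_blue 0.61 [130. 271.] [ 0.5534 -0.0623]
bin_yellow 0.76 [224. 327.] [ 0.6529 -0.0469]
bin_green 0.86 [172. 419.] [0.6377 0.0513]
bin_white 0.97 [ 69. 376.] [0.5398 0.0425]
```

View pics/w2.png

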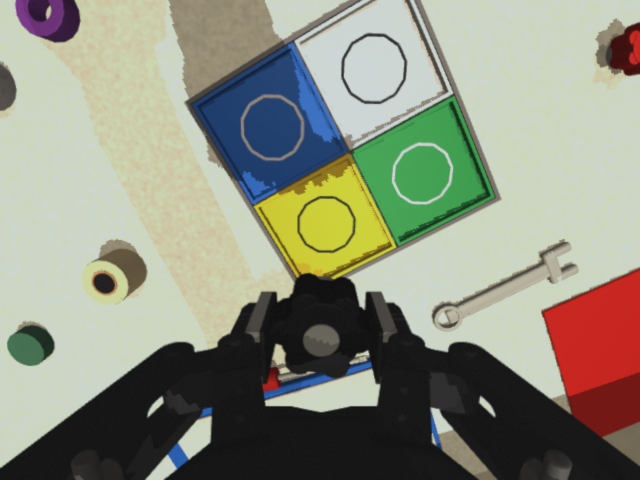

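```bash
python3 - <<'E'
from h import *
p,C=shot('wrist')
px=dict(blue=(128,272),yellow=(224,327),green=(173,422),white=(68,374))
W={k:world(p,C,v,.008)[:2] for k,v in px.items()}
c=sum(W.values())/4; 
ex=(W['yellow']-W['blue']+W['green']-W['white'])/2; ey=(W['white']-W['blue']+W['green']-W['yellow'])/2
print({k:np.round(v,4) for k,v in W.items()},c,np.linalg.norm(ex),np.linalg.norm(ey),np.degrees(np.arctan2(ex[1],ex[0])),np.degrees(np.arctan2(-ey[0],ey[1])))
a=(np.arctan2(ex[1],ex[0])+np.arctan2(-ey[0],ey[1]))/2; u=np.array([np.cos(a),np.sin(a)])*.051; v=np.array([-u[1],u[0]])
print('blue',c-u-v,'yellow',c+u-v,'green',c+u+v,'white',c-u+v)
print('knob top',world(p,C,(340,321),.1851+.028))
E
```

```text
{'blue': array([ 0.5518, -0.0609]), 'yellow': array([ 0.6529, -0.047 ]), 'green': array([0.6397, 0.0534]), 'white': array([0.5385, 0.041 ])} [ 0.59572937 -0.00334987] 0.10194168607167303 0.1020151452998531 7.403780785643317 7.46261595801518
blue [ 0.55175583 -0.06051916] yellow [ 0.65289866 -0.04732341] green [0.6397029  0.05381942] white [0.53856007 0.04062367]
knob top [ 0.64803206 -0.05125464  0.2131    ]
```

>>> carry_out:
  plan: [0.2, 0.2, -1, 0.9, 0.2, 0, 0, -1, 0.9, 0.2, 0, 0, -1, 0.9, 0.2, 0, 0, -1, 0.9, 0.2, 0, 0, -1, 0, 0.2, 0, 0, -1, 0, 0.2, 0, 0, -1, 0, 0.2, 0, 0, -0.6, 0, 0.2, 0, 0, -0.4, 0, 0.2, 0, 0, -0.25, 0, 0.2, 0, 0, -0.2, 0, 0.2, 0, 0, 0, 0, 0.2]

```text
time_s: 11.25
tool_pos: [0.653, -0.0485, 0.0164]
tcp_rot: [0.0, -0.062, 0.998, -0.0]
wrist_force: [-0.2, -0.2, -1.8]
gripper_width: 0.0405
finger_force: 40.4
```

>>> carry_out:
  plan: [0, 0.04, -0.06, 0, 0.2, 0, 0, 0, 0, 0.2, 0, 0, 0, 0, 0.62, 0, 0, 0, 0, 0.62, 0, 0, 0, 0, 0.62, 0, 0, 0.4, 0, 0.62, 0, 0, 1, 0, 0.62, 0, 0, 1, 0, 0.62, 0, 0, 1, 0, 0.8, 0, 0, 1, 0, 0.9, 0, 0, 1, 0, 0.9, 0, 0, 1, 0, 0.9]

```text
time_s: 12.75
tool_pos: [0.6529, -0.0477, 0.1446]
tcp_rot: [0.0, -0.062, 0.998, -0.0]
wrist_force: [1.3, -0.5, 0.6]
gripper_width: 0.0767
finger_force: 0.0
```

>>> carry_out:
  plan: [-0.1, -1, 0.4, 0, 0.95, -0.1, -1, 0.4, 0, 0.95, -0.1, -1, 0.4, 0, 0.95, -0.1, -1, 0.4, 0, 0.95, -0.1, -1, 0.4, 0, 0.95, -0.1, -1, 0, 0, 0.95, -0.1, -1, 0, 0, 0.95, -0.1, -1, 0, 0, 0.95, -0.2, -1, 0, 0, 0.95, -0.2, -1, 0, 0, 0.95, -0.1, -0.4, 0, 0, 0.95, 0, 0, 0, 0, 0.95, 0, 0, 0, 0, 0.95]

```text
time_s: 14.38
tool_pos: [0.6274, -0.2542, 0.183]
tcp_rot: [0.0, -0.063, 0.998, 0.001]
wrist_force: [-0.1, -0.9, -0.4]
gripper_width: 0.0813
finger_force: 0.0
```

```bash
python3 - <<'E'
from h import *
p,C=look('w3',['label_roll','collar_aluminium','roller','knob_black'])
cut(p,C,'label_roll',.025)
cut(p,C,'collar_aluminium',.018)
cut(p,C,'roller',.02)
E
```

```text
t 14.425 tcp [ 0.6276 -0.2539  0.183 ] closing dir deg 97.3
label_roll 0.8 [212. 315.] [ 0.6194 -0.2611]
roller 0.86 [83. 52.] [ 0.53   -0.5144]
roller 0.73 [ 84. 176.] [ 0.519  -0.3984]
knob_black 0.75 [271. 519.] [ 0.6539 -0.0415]
cut label_roll 0.65 [219. 313.] rect [314. 219.] [51. 56.] 26.6 -> [ 0.6211 -0.262 ]
cut roller 0.55 [ 80. 169.] rect [167.  79.] [64. 94.] 21.7 -> [ 0.5188 -0.3965]
```

View pics/w3.png

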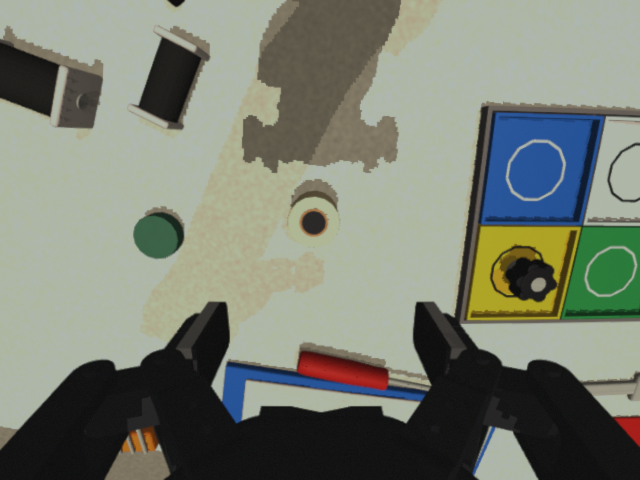

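```bash
python3 - <<'E'
from h import *
p,C=shot('wrist')
print('roll top',world(p,C,(223,314),.038))
print('knob top',world(p,C,(285,538),.042),'at base',world(p,C,(271,519),.008))
for rc in [(55,170),(100,165)]: pass
print('roller ends',world(p,C,(47,183),.018),world(p,C,(117,157),.018))
E
```

```text
roll top [ 0.62115443 -0.26242596  0.038     ]
knob top [ 0.65231561 -0.0487985   0.042     ] at base [ 0.65157811 -0.04806695  0.008     ]
roller ends [ 0.49111174 -0.38760522  0.018     ] [ 0.54902163 -0.4089291   0.018     ]
```

>>> carry_out:
  plan: [-0.3, -0.4, -1, 0, 0.95, 0, 0, -1, 0, 0.95, 0, 0, -1, 0, 0.95, 0, 0, -1, 0, 0.95, 0, 0, -1, 0, 0.95, 0, 0, -1, 0, 0.95, 0, 0, -1, 0, 0.95, 0, 0, -1, 0, 0.95, 0, 0, -0.5, 0, 0.95, 0, 0, -0.2, 0, 0.95, 0, 0, 0, 0, 0.95, 0, 0, 0, 0, 0.2, 0, 0, 0, 0, 0.2, 0, 0, 0, 0, 0.2, 0, 0, 0, 0, 0.2, 0, 0, 0, 0, 0.2, 0, 0, 0, 0, 0.2]

```text
time_s: 16.95
tool_pos: [0.6219, -0.2639, 0.0102]
tcp_rot: [0.001, -0.062, 0.998, -0.0]
wrist_force: [-0.3, 0.4, 5.7]
gripper_width: 0.0446
finger_force: 41.5
```

>>> carry_out:
  plan: [0, 0, 1, 0, 0.2, 0, 0, 1, 0, 0.2, 0, 0, 1, 0, 0.2, 0, 0, 1, 0, 0.2, -0.35, 1, 1, 0, 0.2, -0.35, 1, 1, 0, 0.2, -0.35, 1, 0, 0, 0.2, -0.35, 1, 0, 0, 0.2, -0.35, 1, 0, 0, 0.2, -0.35, 1, 0, 0, 0.2, -0.35, 1, 0, 0, 0.2, -0.35, 1, 0, 0, 0.2, -0.35, 1, 0, 0, 0.2, -0.35, 1, 0, 0, 0.2, 0, 0.1, 0, 0, 0.2, 0, 0, 0, 0, 0.2]

```text
time_s: 18.95
tool_pos: [0.5511, -0.062, 0.1292]
tcp_rot: [0.0, -0.062, 0.998, -0.0]
wrist_force: [-0.8, 0.2, -0.2]
gripper_width: 0.0452
finger_force: 41.2
```

>>> carry_out:
  plan: [0.05, 0, -1, 0, 0.2, 0, 0, -1, 0, 0.2, 0, 0, -1, 0, 0.2, 0, 0, -1, 0, 0.2, 0, 0, -0.7, 0, 0.2, 0, 0, -0.4, 0, 0.2, 0, 0, -0.25, 0, 0.2, 0, 0, -0.15, 0, 0.2, 0, 0, 0, 0, 0.2, 0, 0, 0, 0, 0.2]

```text
time_s: 20.2
tool_pos: [0.5523, -0.0616, 0.0195]
tcp_rot: [0.0, -0.062, 0.998, -0.0]
wrist_force: [0.3, -0.9, -1.4]
gripper_width: 0.0446
finger_force: 41.2
```

>>> carry_out:
  plan: [0, 0, 0, 0, 0.68, 0, 0, 0, 0, 0.68, 0, 0, 0, 0, 0.68, 0, 0, 0.5, 0, 0.68, 0, 0, 1, 0, 0.68, 0, 0, 1, 0, 0.68, 0, 0, 1, 0, 0.75, 0, 0, 1, 0, 0.75, -0.65, -1, 1, 0, 0.75, -0.65, -1, 1, 0, 0.75, -0.65, -1, 1, 0, 0.75, -0.65, -1, 0.5, 0, 0.75, -0.65, -1, 0, 0, 0.75, -0.65, -1, 0, 0, 0.75, -0.65, -1, 0, 0, 0.75, -0.65, -1, 0, 0, 0.75, -0.65, -1, 0, 0, 0.75, -0.65, -1, 0, 0, 0.75, -0.65, -1, 0, 0, 0.75, 0, 0, 0, 0, 0.75]

```text
time_s: 22.7
tool_pos: [0.4077, -0.2835, 0.1797]
tcp_rot: [0.0, -0.06, 0.998, -0.0]
wrist_force: [-0.3, 0.1, 0.3]
gripper_width: 0.064
finger_force: 0.0
```

```bash
python3 - <<'E'
from h import *
p,C=look('w4',['label_roll','collar_aluminium','roller'])
cut(p,C,'collar_aluminium',.016)
E
```

```text
t 22.75 tcp [ 0.4088 -0.282   0.1796] closing dir deg 97.0
collar_aluminium 0.96 [140. 266.] [ 0.3373 -0.3429]
collar_aluminium 0.76 [217. 408.] [ 0.3929 -0.1997]
collar_aluminium 0.6 [230. 317.] [ 0.4164 -0.2866]
roller 0.85 [153.  78.] [ 0.3688 -0.52  ]
roller 0.79 [304.  94.] [ 0.5277 -0.5164]
roller 0.65 [313. 203.] [ 0.5224 -0.3974]
cut collar_aluminium 0.95 [233. 316.] rect [316. 233.] [48. 45.] 90.0 -> [ 0.4156 -0.288 ]
cut collar_aluminium 0.58 [218. 412.] rect [412. 218.] [51. 49.] 33.7 -> [ 0.3901 -0.2007]
cut collar_aluminium 0.58 [137. 263.] rect [263. 138.] [52. 50.] 26.6 -> [ 0.3353 -0.3435]
```

View pics/w4.png

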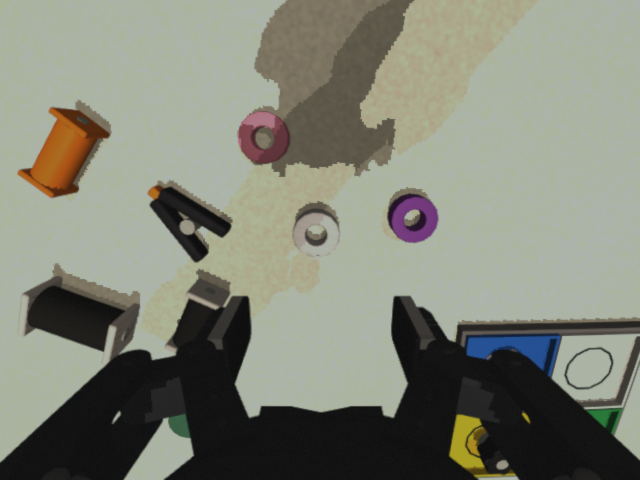

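>>> carry_out:
  plan: [0.3, -0.3, -1, 0, 0.76, 0, 0, -1, 0, 0.76, 0, 0, -1, 0, 0.76, 0, 0, -1, 0, 0.76, 0, 0, -1, 0, 0.76, 0, 0, -1, 0, 0.76, 0, 0, -1, 0, 0.76, 0, 0, -1, 0, 0.76, 0, 0, -0.5, 0, 0.76, 0, 0, -0.25, 0, 0.76, 0, 0, 0, 0, 0.76, 0, 0, 0, 0, 0.2, 0, 0, 0, 0, 0.2, 0, 0, 0, 0, 0.2, 0, 0, 0, 0, 0.2, 0, 0, 0, 0, 0.2]

```text
time_s: 24.95
tool_pos: [0.4157, -0.2881, 0.005]
tcp_rot: [0.001, -0.062, 0.998, -0.0]
wrist_force: [-1.4, 0.6, 6.4]
gripper_width: 0.042
finger_force: 41.2
```

>>> carry_out:
  plan: [0, 0, 1, 0, 0.2, 0, 0, 1, 0, 0.2, 0, 0, 1, 0, 0.2, 0.66, 1, 1, 0, 0.2, 0.66, 1, 1, 0, 0.2, 0.66, 1, 1, 0, 0.2, 0.66, 1, 1, 0, 0.2, 0.66, 1, 0, 0, 0.2, 0.66, 1, 0, 0, 0.2, 0.66, 1, 0, 0, 0.2, 0.66, 1, 0, 0, 0.2, 0.66, 1, 0, 0, 0.2, 0.66, 1, 0, 0, 0.2, 0.66, 1, 0, 0, 0.2, 0.66, 1, 0, 0, 0.2, 0.66, 1, 0, 0, 0.2, 0.66, 1, 0, 0, 0.2, 0.66, 1, 0, 0, 0.2, 0.66, 1, 0, 0, 0.2, 0.66, 1, 0, 0, 0.2]

```text
time_s: 27.45
tool_pos: [0.6402, 0.0537, 0.144]
tcp_rot: [-0.0, -0.062, 0.998, -0.0]
wrist_force: [-0.3, 0.7, -1.3]
gripper_width: 0.0417
finger_force: 41.0
```

>>> carry_out:
  plan: [0, 0.1, 0, 0, 0.2, 0, 0, -0.5, 0, 0.2, 0, 0, -0.5, 0, 0.2]

```text
time_s: 27.82
tool_pos: [0.6386, 0.0525, 0.1231]
tcp_rot: [-0.001, -0.061, 0.998, -0.001]
wrist_force: [0.0, 0.3, -1.5]
gripper_width: 0.0418
finger_force: 41.0
```

>>> carry_out:
  plan: [0.03, 0.03, -1, 0, 0.2, 0, 0, -1, 0, 0.2, 0, 0, -1, 0, 0.2, 0, 0, -1, 0, 0.2, 0, 0, -0.7, 0, 0.2, 0, 0, -0.4, 0, 0.2, 0, 0, -0.25, 0, 0.2, 0, 0, -0.1, 0, 0.2, 0, 0, 0, 0, 0.2, 0, 0, 0, 0, 0.2]

```text
time_s: 29.08
tool_pos: [0.6404, 0.055, 0.0157]
tcp_rot: [0.001, -0.062, 0.998, 0.0]
wrist_force: [-0.2, -1.0, -0.6]
gripper_width: 0.0416
finger_force: 41.0
```

>>> carry_out:
  plan: [0, 0, -0.08, 0, 0.2, 0, 0, 0, 0, 0.2, 0, 0, 0, 0, 0.66, 0, 0, 0, 0, 0.66, 0, 0, 0, 0, 0.66, 0, 0, 0.5, 0, 0.66, 0, 0, 1, 0, 0.66, 0, 0, 1, 0, 0.66, 0, 0, 1, 0, 0.8, 0, -1, 1, 0, 0.8, -0.3, -1, 1, 0, 0.8, -0.3, -1, 1, 0, 0.8, -0.3, -1, 1, 0, 0.8, -0.3, -1, 1, 0, 0.8, -0.3, -1, 0, -0.5, 0.8, -0.3, -1, 0, -0.5, 0.8, -0.3, -1, 0, -0.5, 0.8, -0.3, -1, 0, -0.5, 0.8, -0.3, -1, 0, -0.5, 0.8, -0.3, -1, 0, -0.5, 0.8]

```text
time_s: 31.58
tool_pos: [0.5795, -0.1663, 0.1833]
tcp_rot: [-0.0, 0.149, 0.989, -0.0]
wrist_force: [0.6, -0.9, 1.0]
gripper_width: 0.0681
finger_force: 0.0
```

>>> carry_out:
  plan: [-0.3, -1, 0, -0.4, 0.8, -0.3, -1, 0, 0, 0.8, -0.3, -1, 0, 0, 0.8, -0.3, -1, 0, 0, 0.8, -0.3, -1, 0, 0, 0.8, -0.3, -1, 0, 0, 0.8, -0.3, -1, 0, 0, 0.8, -0.3, -1, 0, 0, 0.8, -0.3, -1, 0, 0, 0.8, -0.3, -1, 0, 0, 0.8, 0, -1, 0, 0, 0.8, 0, -0.7, 0, 0, 0.8, 0, 0, 0, 0, 0.8, 0, 0, 0, 0, 0.8]

```text
time_s: 33.33
tool_pos: [0.5205, -0.3981, 0.1832]
tcp_rot: [-0.0, 0.173, 0.985, 0.001]
wrist_force: [-0.2, 0.0, 0.3]
gripper_width: 0.0686
finger_force: 0.0
```

```bash
python3 - <<'E'
from h import *
p,C=look('w5',['roller'])
cut(p,C,'roller',.02)
E
```

```text
t 33.375 tcp [ 0.5206 -0.3978  0.1832] closing dir deg 70.0
roller 0.98 [218. 319.] [ 0.5174 -0.3991]
roller 0.7 [268. 217.] [ 0.5306 -0.517 ]
roller 0.62 [114. 139.] [ 0.3683 -0.5208]
cut roller 0.78 [278. 208.] rect [207. 280.] [ 63. 114.] 84.4 -> [ 0.5326 -0.5211]
cut roller 0.64 [224. 322.] rect [322. 224.] [81. 39.] 90.0 -> [ 0.5196 -0.3971]
```

View pics/w5.png

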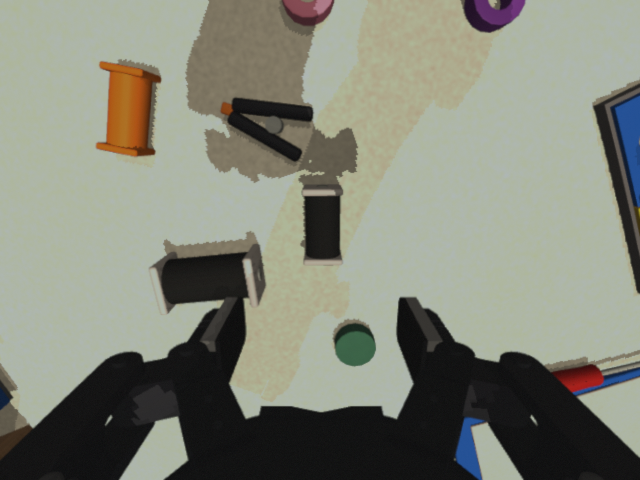

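>>> carry_out:
  plan: [-0.05, 0, -1, 0, 0.66, 0, 0, -1, 0, 0.66, 0, 0, -1, 0, 0.66, 0, 0, -1, 0, 0.66, 0, 0, -1, 0, 0.66, 0, 0, -1, 0, 0.66, 0, 0, -1, 0, 0.66, 0, 0, -1, 0, 0.66, 0, 0, -0.6, 0, 0.66, 0, 0, -0.35, 0, 0.66, 0, 0, 0, 0, 0.66, 0, 0, 0, 0, 0.1, 0, 0, 0, 0, 0.1, 0, 0, 0, 0, 0.1, 0, 0, 0, 0, 0.1, 0, 0, 0, 0, 0.1]

```text
time_s: 35.48
tool_pos: [0.52, -0.3993, 0.0056]
tcp_rot: [0.001, 0.174, 0.985, -0.0]
wrist_force: [0.3, 0.7, 5.9]
gripper_width: 0.0315
finger_force: 40.3
```

>>> carry_out:
  plan: [0, 0, 1, 0, 0.1, 0, 0, 1, 0, 0.1, 0, 0, 1, 0, 0.1, 0, 1, 1, 0, 0.1, 0, 1, 1, 0, 0.1, 0, 1, 1, 0, 0.1, 0, 1, 1, 0, 0.1, 0, 1, 0, 0, 0.1, 0, 1, 0, 0.4, 0.1, 0.1, 1, 0, 0.5, 0.1, 0.1, 1, 0, 0.5, 0.1, 0.1, 1, 0, 0.5, 0.1, 0.1, 1, 0, 0.5, 0.1, 0.1, 1, 0, 0.5, 0.1, 0.1, 1, 0, 0.5, 0.1, 0.1, 1, 0, 0, 0.1, 0.1, 1, 0, 0, 0.1, 0.1, 1, 0, 0, 0.1, 0.1, 1, 0, 0, 0.1, 0, 1, 0, 0, 0.1]

```text
time_s: 37.98
tool_pos: [0.5392, -0.0577, 0.1446]
tcp_rot: [0.0, -0.064, 0.998, -0.0]
wrist_force: [-0.1, -1.0, -1.7]
gripper_width: 0.0317
finger_force: 40.0
```

>>> carry_out:
  plan: [0, 1, 0, 0, 0.1, 0, 1, 0, 0, 0.1, 0, 1, 0, 0, 0.1, 0, 1, 0, 0, 0.1, 0, 1, 0, 0, 0.1, 0, 0, 0, 0, 0.1, 0, 0, 0, 0, 0.1]

```text
time_s: 38.85
tool_pos: [0.5389, 0.0401, 0.1445]
tcp_rot: [-0.0, -0.063, 0.998, -0.0]
wrist_force: [-0.2, 0.3, -0.7]
gripper_width: 0.0318
finger_force: 40.0
```

```bash
python3 - <<'E'
from h import *
p,C=look('w6',['bin_white','bin_green','collar_aluminium'],.3)
E
```

```text
t 38.9 tcp [0.5389 0.0396 0.1444] closing dir deg 97.1
bin_white 0.82 [230. 321.] [0.5369 0.0396]
collar_aluminium 0.76 [11. 36.] [ 0.3916 -0.2015]
```

View pics/w6.png

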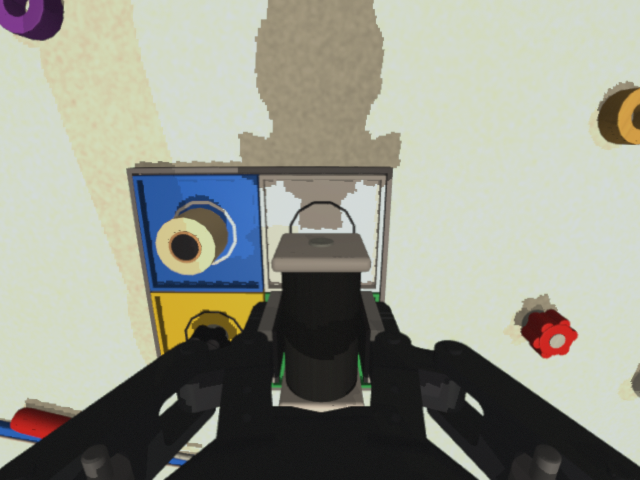

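>>> carry_out:
  plan: [0, 0.05, -1, 0, 0.1, 0, 0, -1, 0, 0.1, 0, 0, -1, 0, 0.1, 0, 0, -1, 0, 0.1, 0, 0, -1, 0, 0.1, 0, 0, -0.7, 0, 0.1, 0, 0, -0.4, 0, 0.1, 0, 0, -0.25, 0, 0.1, 0, 0, -0.1, 0, 0.1, 0, 0, 0, 0, 0.1, 0, 0, 0, 0, 0.1]

```text
time_s: 40.42
tool_pos: [0.5394, 0.0421, 0.0159]
tcp_rot: [0.0, -0.062, 0.998, 0.0]
wrist_force: [0.4, -0.6, -1.3]
gripper_width: 0.0319
finger_force: 40.0
```

Lower 1.6 mm, release, rise and back off to view everything.

>>> carry_out:
  plan: [0, 0, -0.08, 0, 0.1, 0, 0, 0, 0, 0.1, 0, 0, 0, 0, 0.55, 0, 0, 0, 0, 0.55, 0, 0, 0, 0, 0.55, 0, 0, 0.5, 0, 0.55, 0, 0, 1, 0, 0.55, 0, 0, 1, 0, 0.55, 0, 0, 1, 0, 0.55, 0, 0, 1, 0, 0.55, 0.5, -0.3, 1, 0, 0.55, 1, -0.5, 1, 0, 0.55, 1, -0.5, 1, 0, 0.55, 1, -0.5, 1, 0, 0.55, 1, 0, 0, 0, 0.55, 1, 0, 0, 0, 0.55, 1, 0, 0, 0, 0.55, 0, 0, 0, 0, 0.55, 0, 0, 0, 0, 0.55]

```text
time_s: 42.8
tool_pos: [0.6682, 0.0059, 0.184]
tcp_rot: [-0.0, -0.062, 0.998, 0.0]
wrist_force: [-0.4, 0.6, -0.2]
gripper_width: 0.0466
finger_force: 0.0
```

```bash
python3 - <<'E'
from h import *
for k in H: H[k]=.008
H['knob_red']=H['collar_brass']=0
p,C=look('w7',H)
E
```

```text
t 42.85 tcp [0.668  0.0059 0.1839] closing dir deg 97.1
knob_black 0.79 [196. 268.] [ 0.6493 -0.0476]
collar_aluminium 0.76 [200. 377.] [0.64   0.0561]
roller 0.72 [ 85. 380.] [0.5399 0.041 ]
label_roll 0.57 [ 84. 262.] [ 0.5521 -0.0611]
knob_red 0.7 [187. 582.] [0.6009 0.257 ]
bin_green 0.62 [200. 373.] [0.6407 0.0518]
bin_white 0.65 [203. 376.] [0.6425 0.0548]
```

View pics/w7.png

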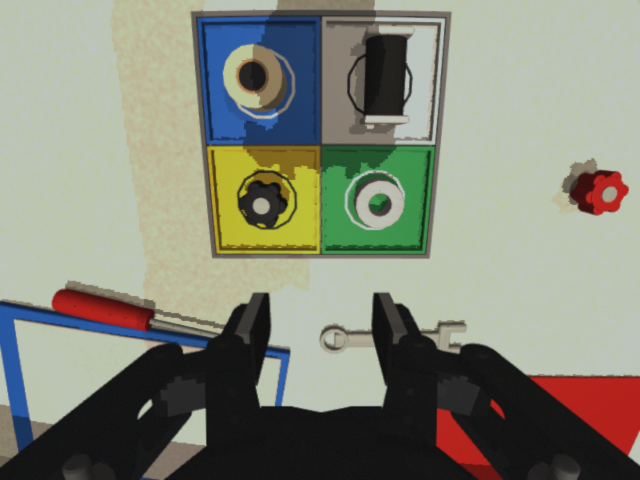

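All four parts stand flat in their bins, within about 4 mm of centre: roll (84,262), roller (85,380), knob (196,268) and collar (200,377). The red knob (187,582) hasn't moved.

```bash
python3 -c "
from bench import finish_job
print(finish_job())"
```

```text
the job is handed in; nothing more can be done
None
```

The job is handed in at about 43 s: label roll in blue, black knob in yellow, aluminium collar in green and roller in white, each measured within about 4 mm of its bin's centre; the red knob and brass collar were not touched, and no verdict was returned.

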